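# Shut down the wax warmer and take its pot off

### The arm

A 7-joint arm with a two-finger parallel gripper is mounted at the origin on a cart in front of the work surface, level with it; the furniture and walls round the work are solid. World frame = base frame: x ahead of the robot, y to its left, z up, the work surface at z = 0. Lengths are in m, angles in rad, forces in N, time in s.
With the tool pointing down it reaches from about 0.4 to 0.85 m from the base axis. Payload 10.4 kg.
Tool frame: the origin (TCP) lies between the finger pads; the fingertips stand 8 mm ahead of it and the grasp point (between the pads) lies 11 mm behind it; z points along the fingers, y is the line along which they close (so a half turn about z gives the same grasp; the last joint's range is limited). The gripper opens to 87 mm and grips with 3 to 60 N. Pads are 19 mm wide; open, the fingers measure 117 mm over their backs; the gripper's body (75 mm by 190 mm) begins 51 mm behind the grasp point.
Start: joints at [-1.312, 0.332, -0.065, 1.46, 0.022, 1.35, -0.088], TCP at [0.174, 0.6, 0.231] pointing down, gripper open.
Joint ranges: [-2.6, 2.6], [-0.5, 2.12], [-1.47, 1.34], [0.16, 2.42], [-1.27, 4.41], [0.06, 2.06], [-2.6, 2.6]. Speed limits (rad/s): [2.22, 2.22, 2.79, 2.79, 3.14, 3.14, 3.14].

### API

Orientations are given as a unit quaternion [w, x, y, z].
In Python, from bench import ctrl, camera, trace gives the robot as it stands. The module is installed in compiled form; this text tells all that it offers.
- The arm moves only by the shell command python3 -m crank 'ROWS' [FORCE]. ROWS is JSON, a list of rows, each a list of 3 entries, a list of its own where there are three numbers: the closure, from -1 (fully open) to 1 (shut), then the shift along the tool's x, y, z in mm, then the turn, a rotation vector about the tool's x, y, z in rad. A call has 1 to 8 rows; each row is the pose to reach, as a shift and turn from the pose commanded when the call began, along the tool's axes at that moment; what a row does not reach only later rows make up. A row lasts 1/12 s, in which the tool goes at most 41.7 mm and 7.16 degrees, less where a joint would pass 70% of its speed; a pose out of reach is approached as far as the arm can. A call with a gripper value outside its range is refused whole. The fingers move at their own pace and stop on an object; FORCE is the grip in N (left out, the last holds). Time passes only in rows, so rows that repeat a pose let the fingers close. It gives the time, the measured TCP pose, the force, the opening and the grip force at its end, in the units of the state.
- ctrl.state(): the state, without advancing time (a new reading comes with each control period).
- camera(name): name is "scene" or "top" or "wrist"; returns a dict with "img" (400x640x3 uint8, red, green, blue), "fx", "fy", "cx", "cy" (pixels), "R" (3x3) and "t" (3): a world point X has camera coordinates R X + t; the wrist camera has in their place "mount" (4x4, takes a point from camera to tool coordinates, whose origin is the TCP and whose axes are the flange's). Camera axes: x right, y down, z forward; pixel columns grow to the right and rows downward; lengths in m; the calibration is good to about 2 mm. The wrist camera is an equidistant fisheye: a pixel r from the principal point sees the ray r / f radians off the axis. A picture is of the moment at which its call begins: read the wrist's pose just before it. There is no depth.
- ctrl.job_done(): hands the job in; it is judged then, once.
Trained networks look in a picture, given as the dict that the camera call returned (one of the last four; its "shot" number tells which), for a name from the list of things; names that differ only in an ending like _2 or _b are one class to them, and where a whole thing is asked for, a point or a joint stands for the part that bears it (a point fixed in the world has none). Each returns a list of dicts, best first, with "score" (0 to 1); they miss things now and then, are a little off and sometimes report something else, mostly with a low value. They report only what shows in the picture. A call takes as long as a camera call. They do not tell look-alikes from the thing itself.
- trace(picture, thing): "pixels" (400x640 bool, what is visible of it) and "position" ([row, column] in pixels, amid what is visible of it).
The state is a dict: "t": time; "joints": joint angles; "qvel": joint speeds; "joint_torque": joint torques, N m; "ee_pos": TCP position; "eef_rot": TCP orientation; "wrist_force": force on the tool from outside, world axes, zero at the start; "wrist_torque": the same for the moment, N m; "finger_gap": finger opening in m; "gripper_force": force on a finger pad.
Only numpy, scipy, OpenCV 4.12 (cv2) and the standard library are available. Lean on these libraries where they do the work, as an engineer would, in place of code of your own. Each camera call takes 0.05 s, during which the arm holds its last target. There are 200 camera calls.

### The job

Potting the coils is finished for today. First turn the wax warmer's dial fully back to off, then lift the lidded wax pot out of the warmer by its bow handle, keeping it upright, and set it down gently on the round cork mat beside the warmer, with its whole base on the mat. Leave the other things on the bench where they are.

Things in the scene. Friction and masses are not known exactly. Their poses are not given: they have to be found in the camera images.
- warmer: Grey wax warmer, fixed: a round heater 132 mm across, 85 mm high, with a well 99 mm across in its top, the well's floor 30 mm above the bench; in front of it (its -x) a flat control console 108 mm wide, 56 mm high, ending 216 mm from the well's axis. Origin on the bench under the well's axis, z up. A thin mains lead leaves it at the back.
- well (a point): Centre of the mouth of the warmer's well, 85 mm above the bench.
- dial (a joint): Angle of the warmer's thermostat dial (rad): 0 is off, at a hard stop; it grows clockwise seen from above, to 3.6, so it is switched off by turning it counter-clockwise by this angle. Starts 0.7 to 1.4 from off and stays where it is left (friction about 0.05 N m). At off the white pointer stands at the red mark, 0.6 rad counter-clockwise of the warmer's +x.
- dial_grip (a point): Grip point of the black dial on its upright axis, 78 mm above the bench, 165 mm in front of the well's axis. A wing 46 mm long, 15 mm thick, from 64 to 92 mm above the bench, stands on a round skirt 49 mm across. The point turns with the dial: x along the wing towards the white pointer end; pinch the wing across its thickness, along y.
- wax_pot: Loose steel pot, lid clipped on for good, 90 mm across (96 at the rim, 104 over the handle's ears), 100 mm high to the lid's top, 0.38 to 0.77 kg. Stands in the warmer's well, 4 mm play all round, turned up to 0.6 rad either way. Origin at the centre of its underside, z up, y along the handle's grip.
- pot_grip (a point): Middle of the black round grip of the pot's fixed bow handle, on the pot's axis, 160 mm above its underside. The grip is a bar along the pot's y, 60 mm long, 20 mm thick, 50 mm clear above the lid; pinch it from above across its thickness, along the pot's x. The point's axes are the pot's.
- cork_mat: Round cork mat, 156 mm across and 9 mm thick, fixed flat on the bench, to the left or right of the warmer. Origin at the centre of its underside, on the bench.
- bobbins: Bystander: open yellow parts bin with bobbins, 127x95x50 mm, on the warmer's other side. Origin under its centre.
- spool_red: Bystander: spool of copper wire with black flanges, 48 mm across, 42 mm high, standing near the left flank of the heater.
- nippers: Bystander: nippers with red handles, 128x58x11 mm, lying.
- coil_jig: Bystander: black jig block with a steel top and a thin pin, 53x53x47 mm, standing near the right flank of the heater.
Not all that is in view belongs to the job. There is more than one size of the wax_pot; the one meant has the size given above.

How it is judged:
On the way, in this order (a step that is already met when the one before it is completed fails the run):
1. the dial is turned fully back to off while the pot still stands in the well (value of joint dial below 0.15 rad and z of wax_pot in the frame of warmer below 0.04 m and horizontal distance between wax_pot and well below 0.01 m), for 0.2 s.
2. the pot is lifted clear of the warmer (height (world z) of wax_pot above 0.08 m and contact force between wax_pot and the fingers above 1 N), for 0.1 s.
At the end, for the whole second after the job is handed in: The dial is within 0.15 rad of off, and the pot stands at rest, released and upright (within 0.08 rad), on the cork mat with its whole base on it (its axis within 34 mm of the mat's centre) (value of joint dial below 0.15 rad and horizontal distance between wax_pot and cork_mat below 0.034 m and height (world z) of wax_pot below 0.014 m and angle between wax_pot's own z axis and vertical below 0.08 rad and linear speed of wax_pot below 0.02 m/s and angular speed of wax_pot below 0.1 rad/s); the robot touches nothing.
It fails at once if the pot is tipped more than 0.5 rad (angle between wax_pot's own z axis and vertical above 0.5 rad).
It fails at once if the pot is pressed down hard (more than 50 N on the mat) (contact force between wax_pot and cork_mat above 50 N).
It fails at once if the pot is let go and dropped, away from the warmer, with its underside more than 15 mm above the mat (horizontal distance between wax_pot and well above 0.06 m and height (world z) of wax_pot above 0.024 m and contact force between wax_pot and the fingers below 0.3 N).
It fails at once if a bystander is moved by more than 30 mm (distance of any of bobbins, spool_red, coil_jig, nippers from where it was at the start of the episode above 0.03 m).
It also fails if it takes over 53 s, if anything falls off the work surface, if the arm or the gripper's body presses on something with over 40 N, if the wrist force passes 120 N, or if a joint passes its speed limit or range.

## Working session

There is one attempt and no reset: what is moved stays moved. The work goes in short steps, Python scripts to look and compute and a shell command to move; the robot and the scene stay as the last step left them, time stands still between calls to the robot, and variables do not carry over. Pictures are saved under pics/ and viewed, at most 10 in all, crops included, and the job is handed in when it is done.

```bash
mkdir -p pics; cat > h.py <<'E'
import numpy as np, cv2
from bench import ctrl, camera, trace
from scipy.spatial.transform import Rotation as Rn
def quat(q): return Rn.from_quat([q[1],q[2],q[3],q[0]])
def ray(c,rc):
    r,u=rc; d=np.array([(u-c['cx'])/c['fx'],(r-c['cy'])/c['fy'],1.])
    R=np.array(c['R']); o=-R.T@np.array(c['t']); return o,R.T@d
def atz(c,rc,z):
    o,d=ray(c,rc); return o+d*(z-o[2])/d[2]
def proj(c,X):
    p=np.array(c['R'])@np.array(X)+np.array(c['t']); return [c['fy']*p[1]/p[2]+c['cy'],c['fx']*p[0]/p[2]+c['cx']]
def save(c,n): cv2.imwrite('pics/'+n,cv2.cvtColor(c['img'],cv2.COLOR_RGB2BGR))
E
python3 - <<'E'
from h import *
s=ctrl.state(); print(s['t'],s['ee_pos'],s['eef_rot'],s['wrist_force'])
for n in ['scene','top']:
    c=camera(n); save(c,n+'.png')
    for k in ['warmer','dial','wax_pot','pot_grip','cork_mat','bobbins','spool_red','coil_jig','nippers']:
        for d in trace(c,k)[:3]:
            z={'warmer':.085,'dial':.092,'wax_pot':.13,'pot_grip':.2,'cork_mat':.009}.get(k,.03)
            print(n,k,round(d['score'],2),np.round(d['position']),d['pixels'].sum(),atz(c,d['position'],z).round(3))
    np.set_printoptions(suppress=True); print(c['fx'],np.round(c['R'],2).tolist(),np.round(c['t'],3))
E
```

```text
0.0 [0.1736827  0.59999106 0.22973837] [-6.09446094e-05  1.40399022e-01  9.90094744e-01 -7.13909628e-04] [-0.67075087 -0.14957137  0.32774246]
scene warmer 0.85 [248. 313.] 3073 [ 0.513 -0.005  0.085]
scene dial 0.58 [252. 296.] 297 [0.465 0.011 0.092]
scene wax_pot 0.75 [207. 387.] 586 [ 0.75  -0.073  0.13 ]
scene wax_pot 0.71 [206. 332.] 1100 [0.64  0.044 0.13 ]
scene pot_grip 0.81 [212. 332.] 960 [ 0.566 -0.024  0.2  ]
scene pot_grip 0.64 [201. 389.] 689 [ 0.708 -0.106  0.2  ]
scene cork_mat 0.61 [234. 254.] 1468 [0.475 0.215 0.009]
scene bobbins 0.92 [282. 368.] 1662 [ 0.564 -0.168  0.03 ]
scene spool_red 0.75 [201. 304.] 227 [0.675 0.197 0.03 ]
scene spool_red 0.48 [251. 295.] 254 [0.501 0.058 0.03 ]
scene spool_red 0.34 [211. 329.] 947 [0.697 0.106 0.03 ]
scene coil_jig 0.62 [242. 385.] 250 [ 0.716 -0.106  0.03 ]
scene nippers 0.68 [219. 198.] 169 [0.381 0.37  0.03 ]
475.6432912585654 [[0.7, -0.71, 0.01], [-0.47, -0.47, -0.74], [0.53, 0.52, -0.67]] [-0.385  0.433  1.113]
top warmer 0.84 [236. 322.] 2609 [0.533 0.043 0.085]
top warmer 0.51 [255. 327.] 242 [0.48  0.027 0.085]
top dial 0.78 [258. 327.] 215 [0.473 0.028 0.092]
top wax_pot 0.77 [134. 342.] 504 [ 0.82  -0.007  0.13 ]
top wax_pot 0.73 [194. 325.] 982 [0.647 0.037 0.13 ]
top pot_grip 0.97 [194. 320.] 898 [0.636 0.052 0.2  ]
top pot_grip 0.91 [134. 339.] 550 [0.8   0.006 0.2  ]
top bobbins 0.78 [223. 391.] 1244 [ 0.579 -0.163  0.03 ]
top bobbins 0.34 [236. 326.] 2883 [0.536 0.03  0.03 ]
top spool_red 0.49 [187. 266.] 224 [0.679 0.211 0.03 ]
top spool_red 0.31 [275. 201.] 255 [0.417 0.391 0.03 ]
top nippers 0.72 [275. 200.] 327 [0.415 0.393 0.03 ]
top nippers 0.72 [256. 326.] 217 [0.48  0.028 0.03 ]
468.878743751199 [[0.02, -1.0, 0.01], [-0.99, -0.02, -0.14], [0.14, -0.01, -0.99]] [0.061 0.655 1.337]
```

```bash
python3 - <<'E'
import cv2
a=cv2.imread('pics/top.png')[100:320,170:450]; cv2.imwrite('pics/topc.png',cv2.resize(a,None,fx=2.7,fy=2.7,interpolation=cv2.INTER_CUBIC))
a=cv2.imread('pics/scene.png')[140:330,150:450]; cv2.imwrite('pics/scenec.png',cv2.resize(a,None,fx=2.6,fy=2.6,interpolation=cv2.INTER_CUBIC))
E
```

```text
(no output)
```

View pics/topc.png

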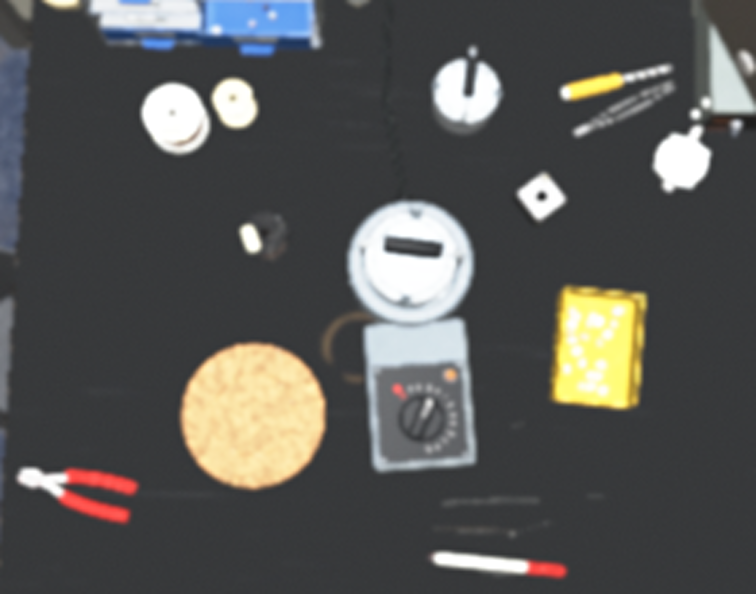

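View pics/scenec.png

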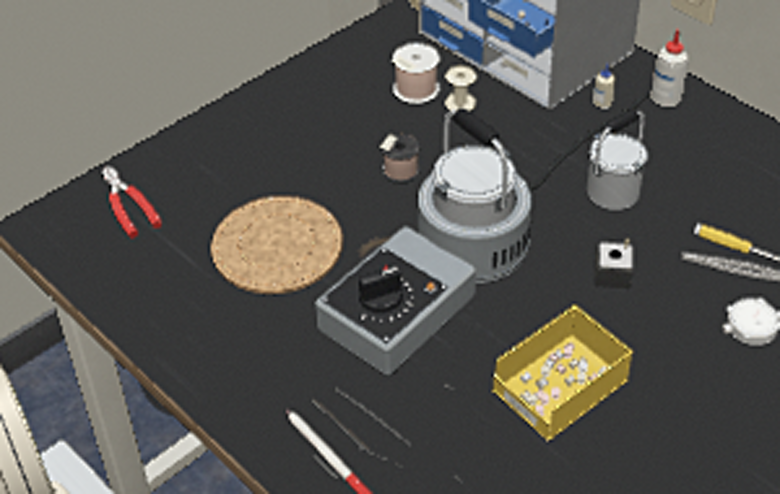

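Scene crop: two pots could be taken for the wax pot. One stands in the warmer, at top-picture (row 193, col 323); the other is smaller and free-standing, at (134, 342). The one in the warmer's well is meant. The mat is at about (254, 264), the dial at (255, 327) with its pointer up and slightly right, and the red mark at (244, 317).

```bash
cat >> h.py <<'E'
def totool(target,yaw=None):
    """shift (tool mm) and turn to world target; yaw = wanted direction of tool y (mod pi)"""
    s=ctrl.state(); R=quat(s['eef_rot']); 
    sh=R.inv().apply(np.array(target)-s['ee_pos'])*1000
    y=R.apply([0,1,0]); cur=np.arctan2(y[1],y[0]); out=None
    if yaw is not None: out=-((yaw-cur+np.pi/2)%np.pi-np.pi/2)   # tool z is down
    print('tcp',np.round(s['ee_pos'],4),'yaw',round(cur,3),'tilt',np.round(R.apply([0,0,1]),3),'shift',sh.round(1),'turnz',out,'q',np.round(s['joints'],2))
E
python3 - <<'E'
from h import *
c=camera('top')
f=lambda x,y,z:atz(c,(100+y/2.7,170+x/2.7),z).round(4)
print('well',f(410,262,.085),'mat',f(253,415,.009),'dial',f(423,418,.085),'red',f(398,390,.064),'ptr',f(428,408,.092))
print('grip ends',f(385,243,.2),f(442,249,.2),'pot top(smaller)',f(467,90,.1))
d=trace(c,'cork_mat'); 
s=camera('scene'); d=trace(s,'cork_mat')[0]; ys,xs=np.nonzero(d['pixels'])
print('mat scene',atz(s,((ys.min()+ys.max())/2,(xs.min()+xs.max())/2),.009),proj(s,[.475,.22,.009]))
totool([.34,.42,.26]);totool([.43,.03,.26])
E
```

```text
well [0.6454 0.0449 0.085 ] mat [0.482  0.2128 0.009 ] dial [0.4812 0.0284 0.085 ] red [0.5106 0.0546 0.064 ] ptr [0.4915 0.0237 0.092 ]
grip ends [0.6471 0.0729 0.2   ] [0.6425 0.0174 0.2   ] pot top(smaller) [ 0.8308 -0.0124  0.1   ]
mat scene [0.47825022 0.20916297 0.009     ] [np.float64(232.7578606903785), np.float64(252.939716426921)]
tcp [0.1738 0.6004 0.2305] yaw 1.289 tilt [-0.  0. -1.] shift [-209.8 -127.   -29.5] turnz None q [-1.31  0.33 -0.06  1.46  0.02  1.35 -0.09]
tcp [0.1738 0.6004 0.2305] yaw 1.289 tilt [-0.  0. -1.] shift [-404.7 -476.6  -29.5] turnz None q [-1.31  0.33 -0.06  1.46  0.02  1.35 -0.09]
```

```bash
python3 -m crank '[[-1,[-210,-127,-30],[0,0,0]],[-1,[-210,-127,-30],[0,0,0]],[-1,[-210,-127,-30],[0,0,0]],[-1,[-210,-127,-30],[0,0,0]],[-1,[-210,-127,-30],[0,0,0]],[-1,[-210,-127,-30],[0,0,0]]]' 20
python3 -m crank '[[-1,[-195,-350,0],[0,0,0.15]],[-1,[-195,-350,0],[0,0,0.15]],[-1,[-195,-350,0],[0,0,0.15]],[-1,[-195,-350,0],[0,0,0.15]],[-1,[-195,-350,0],[0,0,0.15]],[-1,[-195,-350,0],[0,0,0.15]],[-1,[-195,-350,0],[0,0,0.15]],[-1,[-195,-350,0],[0,0,0.15]]]'
python3 - <<'E'
from h import *
totool([.43,.03,.26],1.14)
E
```

```text
t: 1.7
ee_pos: [0.3417, 0.4179, 0.2612]
eef_rot: [0.0, 0.141, 0.99, 0.0]
wrist_force: [0.5, 0.4, 0.1]
finger_gap: 0.0872
gripper_force: 0.0
t: 2.37
ee_pos: [0.415, 0.0931, 0.2608]
eef_rot: [0.0, 0.214, 0.977, 0.001]
wrist_force: [1.3, 0.4, 0.7]
finger_gap: 0.0866
gripper_force: 0.0
tcp [0.415  0.0931 0.2608] yaw 1.139 tilt [ 0.001  0.001 -1.   ] shift [-40.  -51.1   0.7] turnz -0.0009624223465283244 q [-0.75 -0.17  0.38  1.92  0.06  1.38  0.75]
```

```bash
python3 -m crank '[[-1,[-40,-51,0],[0,0,0]],[-1,[-40,-51,0],[0,0,0]],[-1,[-40,-51,0],[0,0,0]]]'
python3 - <<'E'
from h import *
s=ctrl.state(); c=camera('wrist'); save(c,'w1.png'); print(c['fx'],c['cx'],c['cy'],np.round(c['mount'],3).tolist())
R=quat(s['eef_rot']).as_matrix(); p=s['ee_pos']; print(p)
M=np.array(c['mount'])
def wp(X):
    q=np.linalg.inv(M)@np.append(R.T@(np.array(X)-p),1); q=q[:3]; th=np.arctan2(np.hypot(q[0],q[1]),q[2]); a=np.arctan2(q[1],q[0])
    return (c['cx']+c['fx']*th*np.cos(a),c['cy']+c['fy']*th*np.sin(a))
u=wp([.481,.0284,.085]); print('dial pred',u); print('well',wp([.645,.045,.085]))
for d in trace(c,'dial')[:2]: print(d['score'],d['position'],d['pixels'].sum())
x,y=map(int,u); a=c['img'][max(0,y-60):y+60,max(0,x-80):x+80]; print(max(0,y-60),max(0,x-80))
cv2.imwrite('pics/w1c.png',cv2.cvtColor(cv2.resize(a,None,fx=5,fy=5,interpolation=cv2.INTER_CUBIC),cv2.COLOR_RGB2BGR))
E
```

```text
t: 2.62
ee_pos: [0.4308, 0.0267, 0.261]
eef_rot: [0.001, 0.218, 0.976, 0.0]
wrist_force: [0.5, -0.3, 0.2]
finger_gap: 0.0868
gripper_force: 0.0
309.70691628693146 313.3796669581908 199.93266182870371 [[-0.001, -0.956, -0.293, 0.079], [1.0, -0.002, 0.001, -0.0], [-0.001, -0.293, 0.956, -0.154], [0.0, 0.0, 0.0, 1.0]]
[0.43084818 0.02673293 0.26100563]
dial pred (np.float64(333.16692955846446), np.float64(219.16624042494445))
well (np.float64(392.2374620631193), np.float64(314.9986377167558))
0.75 [212.9, 337.5] 1266
159 253
```

View pics/w1c.png

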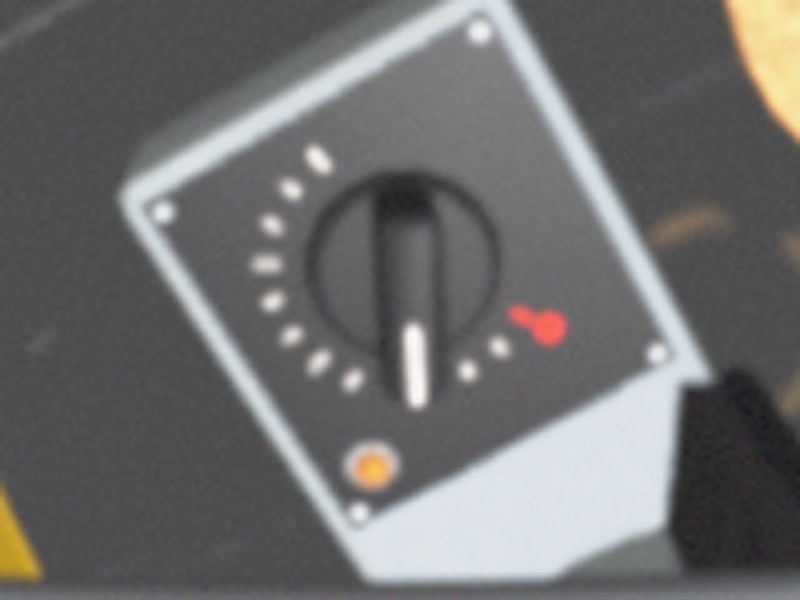

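The crop shows the wing with its white pointer at crop (413,325) to (417,405), the skirt centred at about (403,262), and the red mark at (515,312) to (550,328).

```bash
cat >> h.py <<'E'
def wray(s,c,u,v,z):
    R=quat(s['eef_rot']).as_matrix(); M=np.array(c['mount']); dx,dy=(u-c['cx'])/c['fx'],(v-c['cy'])/c['fy']; th=np.hypot(dx,dy)
    d=np.array([np.sin(th)*dx/th,np.sin(th)*dy/th,np.cos(th)]); o=R@M[:3,3]+s['ee_pos']; d=R@M[:3,:3]@d
    return o+d*(z-o[2])/d[2]
E
python3 - <<'E'
from h import *
s=ctrl.state(); c=camera('wrist')
f=lambda x,y,z: wray(s,c,253+x/5,159+y/5,z)
sk=f(403,262,.062); p1=f(413,325,.092); p2=f(417,405,.092); r1=f(515,312,.056); r2=f(550,328,.056)
an=lambda a:np.arctan2(a[1],a[0])
print(sk,p1,p2,r1,r2,'ptr',an(p2-p1),an(p2-sk),'red',an(r2-r1),an(r2-sk))
y=an(p2-p1); totool([sk[0],sk[1],.15],y+np.pi/2)
E
```

```text
[0.47956548 0.03604484 0.062     ] [0.48385612 0.0345202  0.092     ] [0.50232036 0.02750902 0.092     ] [0.50564786 0.05565234 0.056     ] [0.51345991 0.06207089 0.056     ] ptr -0.3628995689263316 -0.3588762586246434 red 0.6877866351371096 0.6548314244625859
tcp [0.4299 0.0327 0.2606] yaw 1.139 tilt [ 0.     0.001 -1.   ] shift [-43.7  23.7 110.6] turnz -0.06869594430167147 q [-0.69 -0.16  0.46  1.91  0.07  1.38  0.89]
```

```bash
python3 -m crank '[[-1,[-47,18,60],[0,0,-0.07]],[-1,[-47,18,110],[0,0,-0.07]],[-1,[-47,18,140],[0,0,-0.07]],[-1,[-47,18,140],[0,0,-0.07]],[-1,[-47,18,140],[0,0,-0.07]],[-1,[-47,18,140],[0,0,-0.07]]]'
python3 - <<'E'
from h import *
s=ctrl.state(); c=camera('wrist'); save(c,'w2.png')
totool([.4805,.0295,.076],1.21)
a=c['img'][160:400,160:480]
cv2.imwrite('pics/w2c.png',cv2.cvtColor(cv2.resize(a,None,fx=2.5,fy=2.5,interpolation=cv2.INTER_CUBIC),cv2.COLOR_RGB2BGR))
E
```

```text
t: 3.27
ee_pos: [0.4794, 0.0297, 0.1201]
eef_rot: [-0.001, 0.179, 0.984, -0.001]
wrist_force: [-0.2, -0.7, 1.3]
finger_gap: 0.0866
gripper_force: 0.0
tcp [0.4805 0.0297 0.1216] yaw 1.21 tilt [ 0. -0. -1.] shift [-0.1 -0.2 45.6] turnz 0.00038428343542351584 q [-0.67  0.11  0.55  1.99 -0.07  1.06  1.12]
```

View pics/w2c.png

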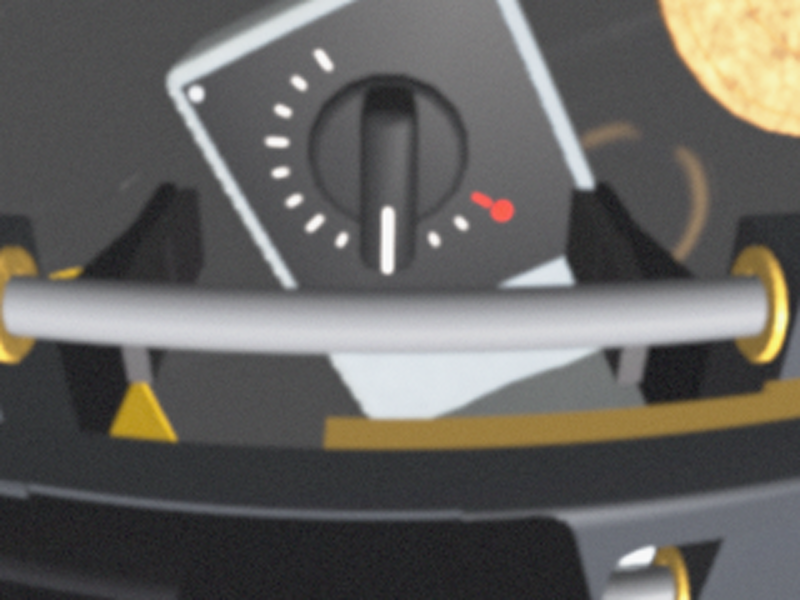

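```bash
python3 -m crank '[[-1,[0,0,30],[0,0,0]],[-1,[0,0,45],[0,0,0]],[-1,[0,0,45],[0,0,0]],[0.3,[0,0,45],[0,0,0]],[1,[0,0,45],[0,0,0]],[1,[0,0,45],[0,0,0]],[1,[0,0,45],[0,0,0]],[1,[0,0,45],[0,0,0]]]' 25
python3 -m crank '[[1,[0,0,0],[0,0,0]],[1,[0,0,0],[0,0,0]],[1,[0,0,0],[0,0,0]]]'
```

```text
t: 3.98
ee_pos: [0.4808, 0.029, 0.0764]
eef_rot: [0.001, 0.18, 0.984, 0.0]
wrist_force: [0.2, -0.7, 1.3]
finger_gap: 0.0615
gripper_force: 0.0
t: 4.23
ee_pos: [0.4803, 0.0288, 0.0756]
eef_rot: [0.0, 0.18, 0.984, 0.0]
wrist_force: [-0.4, -0.2, 0.2]
finger_gap: 0.0413
gripper_force: 0.0
```

```bash
python3 -m crank '[[1,[0,0,0],[0,0,0]],[1,[0,0,0],[0,0,0]],[1,[0,0,0],[0,0,0]],[1,[0,0,0],[0,0,0]],[1,[0,0,0],[0,0,0]],[1,[0,0,0],[0,0,0]]]'
python3 -m crank '[[1,[0,0,0],[0,0,-0.12]],[1,[0,0,0],[0,0,-0.24]],[1,[0,0,0],[0,0,-0.36]],[1,[0,0,0],[0,0,-0.48]],[1,[0,0,0],[0,0,-0.6]],[1,[0,0,0],[0,0,-0.7]],[1,[0,0,0],[0,0,-0.8]],[1,[0,0,0],[0,0,-0.8]]]'
python3 - <<'E'
from h import *
s=ctrl.state(); print(s['wrist_torque'],s['wrist_force'],s['finger_gap'],s['gripper_force'])
totool([.4805,.0295,.076],1.21)
E
```

```text
t: 4.73
ee_pos: [0.4806, 0.0301, 0.0756]
eef_rot: [0.0, 0.179, 0.984, 0.001]
wrist_force: [1.4, 4.4, -3.1]
finger_gap: 0.0144
gripper_force: 25.0
t: 5.4
ee_pos: [0.4807, 0.0299, 0.0756]
eef_rot: [0.001, -0.22, 0.975, 0.0]
wrist_force: [2.2, 5.5, -3.7]
finger_gap: 0.015
gripper_force: 25.0
[ 1.0565901  -0.59606344  0.05030267] [ 2.19055231  5.48018119 -3.70333594] 0.015039945204258135 24.997251753229648
tcp [0.4807 0.0299 0.0756] yaw 2.015 tilt [ 0.001  0.001 -1.   ] shift [ 0.4 -0.2 -0.4] turnz 0.8052988625022341 q [-0.57  0.18  0.45  2.03 -0.1   0.96  1.94]
```

```bash
python3 -m crank '[[1,[0,0,0],[0,0,-0.08]],[1,[0,0,0],[0,0,-0.16]],[1,[0,0,0],[0,0,-0.2]],[1,[0,0,0],[0,0,-0.24]],[1,[0,0,0],[0,0,-0.28]],[1,[0,0,0],[0,0,-0.28]]]'
python3 - <<'E'
from h import *
s=ctrl.state(); print(s['wrist_torque'],s['wrist_force'],s['finger_gap'],s['gripper_force'])
totool([.4805,.0295,.076],1.21)
c=camera('wrist'); save(c,'w3.png')
a=c['img'][160:400,160:480]
cv2.imwrite('pics/w3c.png',cv2.cvtColor(cv2.resize(a,None,fx=2.5,fy=2.5,interpolation=cv2.INTER_CUBIC),cv2.COLOR_RGB2BGR))
E
```

```text
t: 5.9
ee_pos: [0.4807, 0.0298, 0.0756]
eef_rot: [0.001, -0.352, 0.936, 0.0]
wrist_force: [2.8, 5.0, -3.9]
finger_gap: 0.0149
gripper_force: 25.0
[ 1.13635831 -0.67957764 -0.43521054] [ 2.75824017  5.02047842 -3.85129456] 0.014861694194929366 24.99799868557602
tcp [0.4807 0.0298 0.0756] yaw 2.29 tilt [ 0.001  0.001 -1.   ] shift [ 0.4 -0.1 -0.4] turnz 1.0799634759527392 q [-0.55  0.17  0.42  2.03 -0.09  0.96  2.21]
```

View pics/w3c.png

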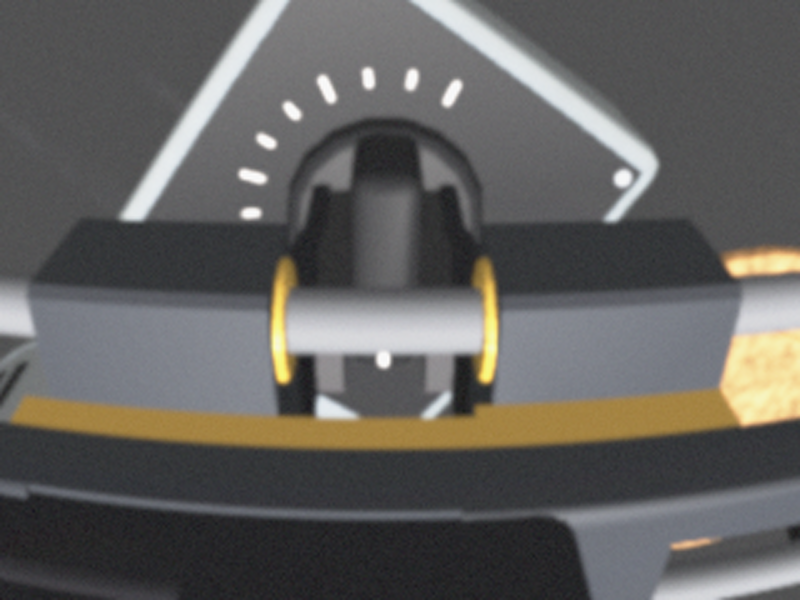

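The wing is held and the torque has jumped to 0.43 N m, so it is against the stop. Release and rise.

```bash
python3 -m crank '[[0,[0,0,0],[0,0,0]],[-1,[0,0,0],[0,0,0]],[-1,[0,0,0],[0,0,0]],[-1,[0,0,-20],[0,0,0]],[-1,[0,0,-60],[0,0,0]],[-1,[0,0,-100],[0,0,0]],[-1,[0,0,-140],[0,0,0]],[-1,[0,0,-180],[0,0,0]]]'
python3 -m crank '[[-1,[0,0,-40],[0,0,0.12]],[-1,[0,0,-70],[0,0,0.24]],[-1,[0,0,-70],[0,0,0.36]],[-1,[0,0,-70],[0,0,0.48]],[-1,[0,0,-70],[0,0,0.6]],[-1,[0,0,-70],[0,0,0.72]],[-1,[0,0,-70],[0,0,0.84]],[-1,[0,0,-70],[0,0,0.96]]]'
python3 - <<'E'
from h import *
s=ctrl.state(); c=camera('wrist'); save(c,'w4.png')
totool([.63,.045,.33],-.083)
# verify dial from 'top'
t=camera('top'); save(t,'top2.png')
a=cv2.resize(t['img'][235:285,290:360],(560,400),interpolation=cv2.INTER_CUBIC)
b=cv2.resize(c['img'],(640,400))
cv2.imwrite('pics/d2.png',cv2.cvtColor(a,cv2.COLOR_RGB2BGR))
d=trace(c,'dial')
for k in d[:2]: print(k['score'],k['position'])
E
```

```text
t: 6.62
ee_pos: [0.4797, 0.0282, 0.2575]
eef_rot: [-0.0, -0.351, 0.936, -0.0]
wrist_force: [1.6, 0.3, 0.1]
finger_gap: 0.0604
gripper_force: 0.0
t: 7.28
ee_pos: [0.4801, 0.0284, 0.3255]
eef_rot: [-0.0, 0.124, 0.992, -0.0]
wrist_force: [0.3, 0.9, -0.4]
finger_gap: 0.0869
gripper_force: 0.0
tcp [0.4801 0.0284 0.3254] yaw 1.313 tilt [-0. -0. -1.] shift [-140.7   54.3   -4.6] turnz 1.3958623690741 q [-0.57 -0.05  0.4   1.69  0.02  1.5   1.15]
0.97 [168.5, 315.1]
```

```bash
python3 -c "
import cv2
a=cv2.imread('pics/w4.png')[110:260,215:415]; cv2.imwrite('pics/w4c.png',cv2.resize(a,None,fx=4,fy=4,interpolation=cv2.INTER_CUBIC))"
python3 -m crank '[[-1,[-40,15,0],[0,0,0.12]],[-1,[-75,30,0],[0,0,0.24]],[-1,[-110,45,0],[0,0,0.36]],[-1,[-140,54,0],[0,0,0.48]],[-1,[-140,54,0],[0,0,0.6]],[-1,[-140,54,0],[0,0,0.72]],[-1,[-140,54,0],[0,0,0.84]],[-1,[-140,54,0],[0,0,0.96]]]'
python3 -m crank '[[-1,[0,0,0],[0,0,0.12]],[-1,[0,0,0],[0,0,0.24]],[-1,[0,0,0],[0,0,0.36]],[-1,[0,0,0],[0,0,0.44]],[-1,[0,0,0],[0,0,0.44]],[-1,[0,0,0],[0,0,0.44]],[-1,[0,0,0],[0,0,0.44]]]'
python3 - <<'E'
from h import *
s=ctrl.state(); c=camera('wrist'); save(c,'w5.png'); totool([.645,.045,.30],-.083)
import json; json.dump(dict(p=list(s['ee_pos']),q=list(s['eef_rot'])),open('s5.json','w'))
for d in trace(c,'pot_grip')[:3]: print(d['score'],d['position'],d['pixels'].sum())
a=c['img'][120:400,110:510]
cv2.imwrite('pics/w5c.png',cv2.cvtColor(cv2.resize(a,None,fx=2,fy=2,interpolation=cv2.INTER_CUBIC),cv2.COLOR_RGB2BGR))
E
```

```text
t: 8.1
ee_pos: [0.6292, 0.0474, 0.325]
eef_rot: [-0.0, 0.566, 0.824, -0.001]
wrist_force: [0.3, -0.2, -0.6]
finger_gap: 0.0869
gripper_force: 0.0
t: 8.68
ee_pos: [0.6291, 0.0477, 0.3254]
eef_rot: [-0.0, 0.73, 0.683, -0.0]
wrist_force: [-0.3, 1.0, 0.8]
finger_gap: 0.0872
gripper_force: 0.0
tcp [0.6291 0.0476 0.3255] yaw -0.067 tilt [-0.  0. -1.] shift [-1.6 16.  25.5] turnz 0.01578632469354324 q [-0.6   0.35  0.62  1.31 -0.2   1.54 -0.07]
0.9 [176.8, 330.7] 5241
0.71 [198.8, 453.5] 2305
```

View pics/w4c.png

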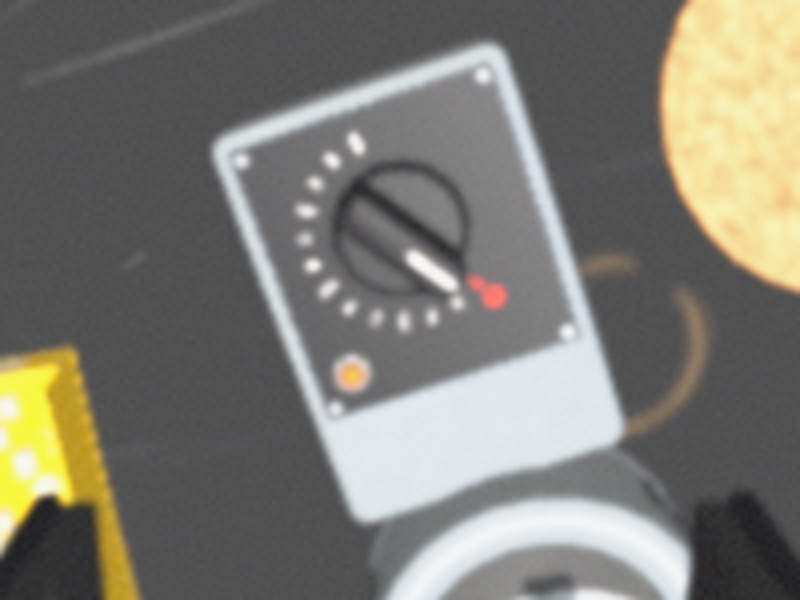

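View pics/w5c.png

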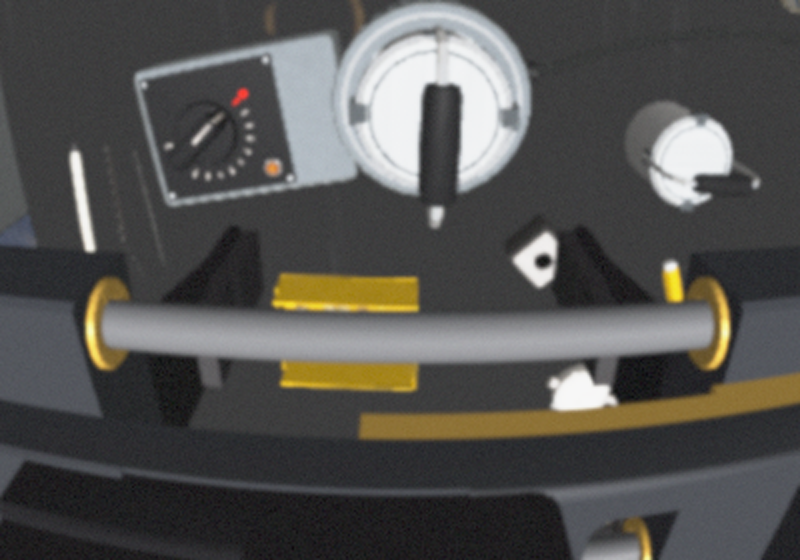

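```bash
python3 - <<'E'
from h import *
c=camera('wrist'); an=lambda a:np.arctan2(a[1],a[0])
s4=dict(ee_pos=np.array([.4801,.0284,.3254]),eef_rot=[0,.124,.992,0])
f=lambda x,y,z:wray(s4,c,215+x/4,110+y/4,z)
p1,p2,r1,r2,sk=f(410,255,.092),f(455,288,.092),f(474,282,.056),f(495,296,.056),f(403,230,.063)
ul,ur=f(242,160,.056),f(484,75,.056); ll,lr=f(335,408,.056),f(568,331,.056)
print('pointer',an(p2-p1),an(p2-sk),'red',an(r2-r1),an(r2-sk),'warmer x',an(ll-ul),an(lr-ur),sk)
import json; j=json.load(open('s5.json')); s5=dict(ee_pos=np.array(j['p']),eef_rot=j['q'])
g=lambda x,y,z:wray(s5,c,110+x/2,120+y/2,z)
a,b=g(442,85,.192),g(438,203,.192); print('grip',a,b,(a+b)/2,an(a-b)); m=(a+b)/2
print('lid/well rim centre',g(432,100,.085),'ears',g(358,112,.12),g(512,117,.12))
totool([m[0],m[1],.28],an(a-b)-np.pi/2)
E
```

```text
pointer 0.6794147886748905 0.639863359332614 red 0.7285959562353456 0.6667101694490289 warmer x 0.0815673162787286 0.08544255061411336 [0.48156731 0.03273873 0.063     ]
grip [0.64874198 0.07578716 0.192     ] [0.64369312 0.01682839 0.192     ] [0.64621755 0.04630778 0.192     ] 1.4853710369982542
lid/well rim centre [0.64669957 0.047071   0.085     ] ears [0.60140883 0.04996617 0.12      ] [0.69315942 0.04088465 0.12      ]
tcp [0.6291 0.0476 0.3255] yaw -0.069 tilt [ 0.  0. -1.] shift [-0.1 17.1 45.5] turnz 0.01658967978800563 q [-0.6   0.35  0.62  1.31 -0.2   1.54 -0.07]
```

Dial reads 0.68 against the predicted 0.683 for off, so it is off. In the view the handle bar runs (442,85) to (438,203). Go down on it now.

```bash
python3 -m crank '[[-1,[0,17,30],[0,0,0.017]],[-1,[0,17,70],[0,0,0.017]],[-1,[0,17,100],[0,0,0.017]],[-1,[0,17,125],[0,0,0.017]],[-1,[0,17,140],[0,0,0.017]],[-1,[0,17,146],[0,0,0.017]],[-1,[0,17,146],[0,0,0.017]],[-1,[0,17,146],[0,0,0.017]]]'
python3 -m crank '[[1,[0,0,0],[0,0,0]],[1,[0,0,0],[0,0,0]],[1,[0,0,0],[0,0,0]],[1,[0,0,0],[0,0,0]],[1,[0,0,0],[0,0,0]],[1,[0,0,0],[0,0,0]],[1,[0,0,0],[0,0,0]],[1,[0,0,0],[0,0,0]]]' 45
python3 -m crank '[[1,[0,0,0],[0,0,0]],[1,[0,0,0],[0,0,0]],[1,[0,0,0],[0,0,0]],[1,[0,0,0],[0,0,0]]]'
```

```text
t: 9.5
ee_pos: [0.6465, 0.0464, 0.1805]
eef_rot: [0.0, 0.737, 0.676, 0.0]
wrist_force: [-0.0, -0.2, 0.7]
finger_gap: 0.0871
gripper_force: 0.0
t: 10.17
ee_pos: [0.6461, 0.0465, 0.1795]
eef_rot: [-0.0, 0.738, 0.675, 0.0]
wrist_force: [0.4, -0.0, 0.6]
finger_gap: 0.0416
gripper_force: 0.0
t: 10.5
ee_pos: [0.6459, 0.0465, 0.1795]
eef_rot: [-0.0, 0.738, 0.675, -0.0]
wrist_force: [-2.1, 0.3, 1.0]
finger_gap: 0.0196
gripper_force: 44.9
```

```bash
python3 -m crank '[[1,[0,0,-3],[0,0,0]],[1,[0,0,-10],[0,0,0]],[1,[0,0,-20],[0,0,0]],[1,[0,0,-32],[0,0,0]],[1,[0,0,-45],[0,0,0]],[1,[0,0,-58],[0,0,0]],[1,[0,0,-70],[0,0,0]],[1,[0,0,-80],[0,0,0]]]'
python3 -m crank '[[1,[0,0,-10],[0,0,0]],[1,[0,0,-15],[0,0,0]],[1,[0,0,-15],[0,0,0]]]'
python3 - <<'E'
from h import *
s=ctrl.state(); print(s['wrist_torque'])
t=camera('top'); w=camera('wrist'); save(w,'w6.png')
R=quat(s['eef_rot']).as_matrix()
for c,n in ((t,'top'),(camera('scene'),'scene')):
    for k in trace(c,'cork_mat')[:1]:
        p=k['pixels'].astype(np.uint8); ct=max(cv2.findContours(p,0,2)[0],key=cv2.contourArea); e=cv2.fitEllipse(cv2.convexHull(ct)); print(n,k['score'],e,atz(c,(e[0][1],e[0][0]),.009))
totool([.480,.211,.279])
a=w['img'][120:400,110:510]
cv2.imwrite('pics/w6c.png',cv2.cvtColor(cv2.resize(a,None,fx=2,fy=2),cv2.COLOR_RGB2BGR))
E
```

```text
t: 11.17
ee_pos: [0.6464, 0.0464, 0.2616]
eef_rot: [0.0, 0.738, 0.675, 0.001]
wrist_force: [0.9, -0.4, -3.8]
finger_gap: 0.0196
gripper_force: 44.9
t: 11.42
ee_pos: [0.6465, 0.0464, 0.276]
eef_rot: [0.0, 0.738, 0.675, 0.001]
wrist_force: [0.9, -0.1, -5.4]
finger_gap: 0.0197
gripper_force: 44.9
[-0.14273674 -0.04252638 -0.02585348]
scene 0.93 ((256.4031982421875, 233.91529846191406), (37.208030700683594, 50.845458984375), 83.5298080444336) [0.47936285 0.20856185 0.009     ]
tcp [0.6457 0.0465 0.2737] yaw -0.088 tilt [-0.001 -0.    -1.   ] shift [ 149.3 -179.6   -5.1] turnz None q [-0.59  0.41  0.62  1.36 -0.23  1.45 -0.07]
```

View pics/w6c.png

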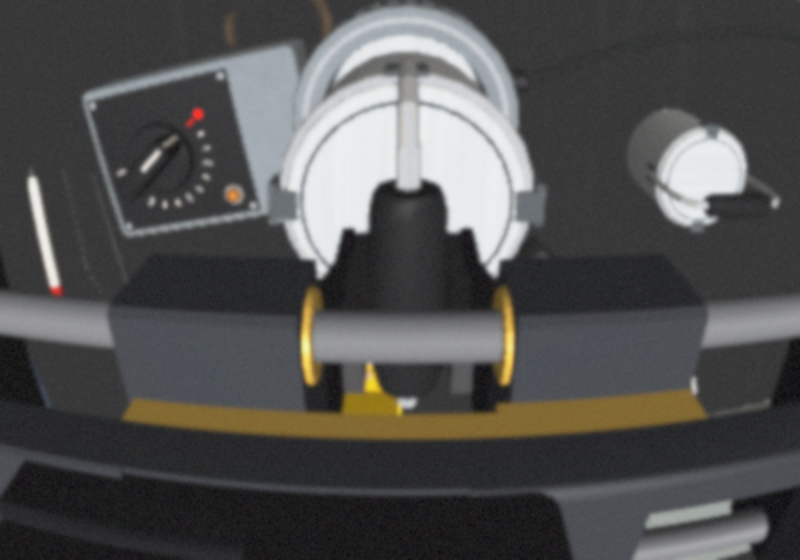

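```bash
python3 -m crank '[[1,[7,-9,0],[0,0,0]],[1,[18,-22,0],[0,0,0]],[1,[33,-40,0],[0,0,0]],[1,[50,-61,0],[0,0,0]],[1,[68,-83,0],[0,0,0]],[1,[86,-104,0],[0,0,0]],[1,[104,-126,0],[0,0,0]],[1,[120,-146,0],[0,0,0]]]'
python3 -m crank '[[1,[13,-16,10],[0,0,0]],[1,[22,-27,22],[0,0,0]],[1,[28,-34,36],[0,0,0]],[1,[28,-34,50],[0,0,0]],[1,[28,-34,64],[0,0,0]],[1,[28,-34,76],[0,0,0]],[1,[28,-34,84],[0,0,0]],[1,[28,-34,88],[0,0,0]]]'
python3 -m crank '[[1,[0,0,0],[0,0,0]],[1,[0,0,0],[0,0,0]],[1,[0,0,0],[0,0,0]]]'
python3 - <<'E'
from h import *
totool([.480,.210,.161])
s=ctrl.state(); w=camera('wrist'); save(w,'w7.png'); c=camera('scene'); save(c,'s7.png')
a=c['img'][150:300,190:390]; cv2.imwrite('pics/s7c.png',cv2.cvtColor(cv2.resize(a,None,fx=4,fy=4,interpolation=cv2.INTER_CUBIC),cv2.COLOR_RGB2BGR))
E
```

```text
t: 12.33
ee_pos: [0.5091, 0.1805, 0.2743]
eef_rot: [-0.0, 0.737, 0.676, -0.0]
wrist_force: [0.5, 1.7, -5.3]
finger_gap: 0.0196
gripper_force: 45.0
t: 13.0
ee_pos: [0.4791, 0.2095, 0.1854]
eef_rot: [-0.0, 0.738, 0.675, -0.001]
wrist_force: [0.1, -0.4, -4.7]
finger_gap: 0.0199
gripper_force: 45.0
t: 13.25
ee_pos: [0.4802, 0.2099, 0.1873]
eef_rot: [0.0, 0.738, 0.675, 0.001]
wrist_force: [0.6, -1.0, -4.7]
finger_gap: 0.0199
gripper_force: 45.0
tcp [0.4802 0.2099 0.1873] yaw -0.088 tilt [ 0.001  0.001 -1.   ] shift [ 0.1 -0.2 26.3] turnz None q [-0.95  0.14  0.5   1.81 -0.07  1.21 -0.52]
```

View pics/s7c.png

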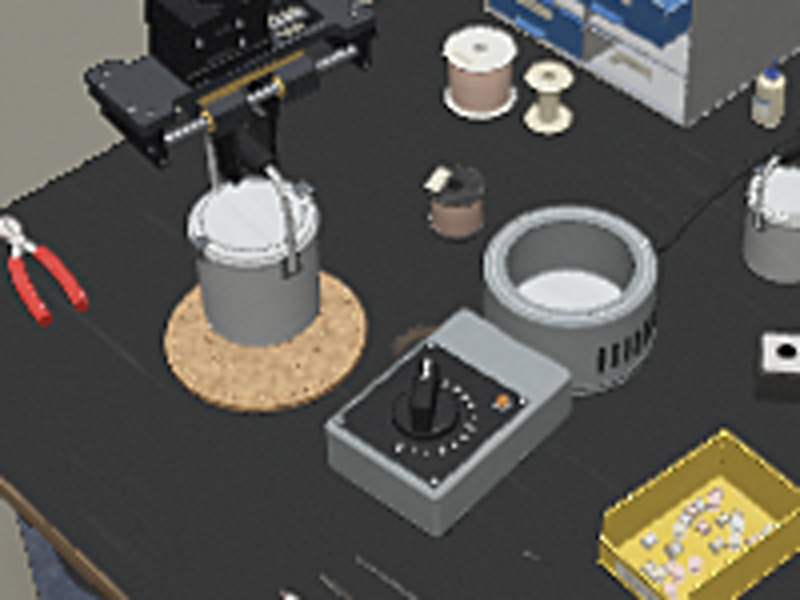

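The pot hangs upright above the mat, its foot at crop (262,330) and the mat centred at about (265,335). Lower it slowly.

```bash
python3 -m crank '[[1,[0,0,8],[0,0,0]],[1,[0,0,15],[0,0,0]],[1,[0,0,20],[0,0,0]],[1,[0,0,23],[0,0,0]],[1,[0,0,25],[0,0,0]],[1,[0,0,26],[0,0,0]],[1,[0,0,26],[0,0,0]]]'
python3 -m crank '[[1,[0,0,0.5],[0,0,0]],[1,[0,0,1],[0,0,0]],[1,[0,0,1.5],[0,0,0]],[1,[0,0,2],[0,0,0]],[1,[0,0,2],[0,0,0]]]'
```

```text
t: 13.93
ee_pos: [0.4797, 0.2097, 0.1604]
eef_rot: [-0.0, 0.738, 0.675, -0.0]
wrist_force: [-0.4, -0.4, -4.7]
finger_gap: 0.0194
gripper_force: 45.0
t: 14.35
ee_pos: [0.4797, 0.2097, 0.1585]
eef_rot: [-0.0, 0.738, 0.675, 0.0]
wrist_force: [0.3, -0.5, -4.3]
finger_gap: 0.0196
gripper_force: 45.0
```

```bash
python3 -m crank '[[1,[0,0,0.5],[0,0,0]],[1,[0,0,1],[0,0,0]],[1,[0,0,1],[0,0,0]],[1,[0,0,1],[0,0,0]]]'
python3 -m crank '[[1,[0,0,0.5],[0,0,0]],[1,[0,0,0.5],[0,0,0]],[1,[0,0,0.5],[0,0,0]]]'
```

```text
t: 14.68
ee_pos: [0.4802, 0.2101, 0.1584]
eef_rot: [-0.0, 0.738, 0.675, 0.001]
wrist_force: [-3.1, -0.8, 6.6]
finger_gap: 0.0193
gripper_force: 45.1
t: 14.93
ee_pos: [0.4804, 0.2102, 0.1584]
eef_rot: [-0.0, 0.738, 0.675, 0.001]
wrist_force: [-3.6, -0.5, 9.9]
finger_gap: 0.0197
gripper_force: 45.1
```

The pot is seated on the mat (wrist force now upward). Release and rise.

```bash
python3 -m crank '[[0.5,[0,0,-1],[0,0,0]],[0,[0,0,-1],[0,0,0]],[-1,[0,0,-1],[0,0,0]],[-1,[0,0,-1],[0,0,0]],[-1,[0,0,-1],[0,0,0]],[-1,[0,0,-1],[0,0,0]],[-1,[0,0,-1],[0,0,0]],[-1,[0,0,-1],[0,0,0]]]'
python3 -m crank '[[-1,[0,0,-10],[0,0,0]],[-1,[0,0,-30],[0,0,0]],[-1,[0,0,-60],[0,0,0]],[-1,[0,0,-90],[0,0,0]],[-1,[0,0,-120],[0,0,0]],[-1,[0,0,-150],[0,0,0]],[-1,[0,0,-150],[0,0,0]]]'
python3 - <<'E'
from h import *
c=camera('scene'); s=ctrl.state(); print(s['wrist_force'],s['ee_pos'])
a=c['img'][150:300,190:390]; cv2.imwrite('pics/s8c.png',cv2.cvtColor(cv2.resize(a,None,fx=4,fy=4,interpolation=cv2.INTER_CUBIC),cv2.COLOR_RGB2BGR))
E
```

```text
t: 15.6
ee_pos: [0.4798, 0.2097, 0.158]
eef_rot: [-0.0, 0.738, 0.675, 0.0]
wrist_force: [-0.6, 0.1, 0.2]
finger_gap: 0.0607
gripper_force: 0.0
t: 16.18
ee_pos: [0.4816, 0.2104, 0.3147]
eef_rot: [0.0, 0.738, 0.675, 0.004]
wrist_force: [0.4, -0.0, 0.8]
finger_gap: 0.0867
gripper_force: 0.0
[ 0.68507778 -0.24944192 -0.69544677] [0.4810429  0.21009246 0.31178067]
```

View pics/s8c.png

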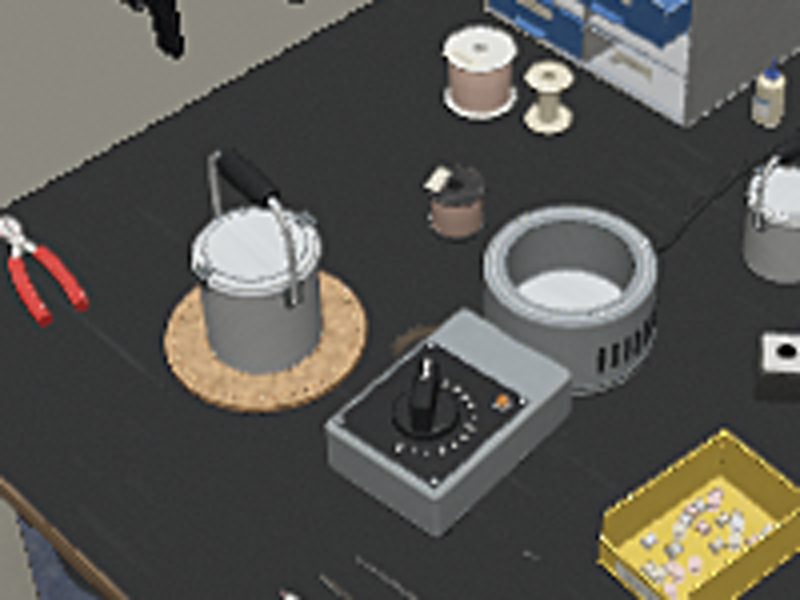

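The pot stands upright in the middle of the mat, base at crop (262,345), with the gripper clear of it. Dial and bystanders are where they should be.

```bash
python3 -c "
from bench import ctrl
print(ctrl.job_done())"
```

```text
the job is handed in; nothing more can be done
None
```

I turned the dial back to its off stop, lifted the wax pot out by its bow handle and set it upright in the middle of the cork mat, and the job is handed in at about 16 s; the bystanders in the last camera view had not moved.

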